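Find the high spot of a sample wheel on a run-out stand

ROBOT

A 6-joint arm with a two-finger parallel gripper is mounted at the origin on a cart in front of the work surface, level with it; the furniture and walls round the work are solid. World frame = base frame: x ahead of the robot, y to its left, z up, the work surface at z = 0. Lengths are in m, angles in rad, forces in N, time in s.
With the tool pointing down it reaches from about 0.35 to 0.975 m from the base axis. Payload 4.9 kg.
Tool frame: the origin (TCP) lies at the very end of the fingers, on their centre line; the grasp point (between the pads) lies 19 mm behind it; z points along the fingers, y is the line along which they close (so a half turn about z gives the same grasp; the last joint's range is limited). The gripper opens to 85 mm and grips with 20 to 120 N. Pads are 22 mm wide; open, the fingers measure 114 mm over their backs; the gripper's body (76 mm by 85 mm) begins 54 mm behind the grasp point. The pads swing forward as they close: fully open they stand 13 mm farther back than shut.
Start: joints at [-1.422, 0.053, 1.613, -0, 1.476, -0.119], TCP at [0.165, -0.603, 0.231] pointing down, gripper open.
Joint ranges: [-3.01, 3.01], [-1.01, 2.22], [0.06, 2.58], [-1.02, 4.17], [0.09, 2.62], [-3.14, 3.14]. Speed limits (rad/s): [2.57, 2.57, 3.14, 3.14, 3.14, 3.14].

INTERFACE

Orientations are given as a rotation vector (axis times angle).
In Python, from station import ctrl gives the robot as it stands. The module is installed in compiled form; this text tells all that it offers.
- The arm moves only by the tool jog_arm, never from a script. Its argument "steps" is a list of rows, each an object with "delta_rot": the turn, a rotation vector about the tool's x, y, z in degrees, a list of three; "linear": the shift along the tool's x, y, z in m, a list of three; "grip": the finger opening in m, from 0 to 0.0854. In form: [{"delta_rot": [rx, ry, rz], "linear": [x, y, z], "grip": grip}, ...]. A call has 1 to 10 rows; each row shifts and turns the commanded pose from where the row before left it, along the tool's axes as they then stand; what a row does not reach is not made up. A row lasts 1/10 s, in which the tool goes at most 50 mm and 8.59 degrees, less where a joint would pass 70% of its speed; a pose out of reach is approached as far as the arm can. A call with a gripper value outside its range is refused whole. The fingers move at their own pace and stop on an object; "newtons" is the grip in N (left out, the last holds). Time passes only in rows, so rows that do not move let the fingers close. It gives the time, the measured TCP pose, the force, the opening and the grip force at its end, in the units of the state.
- ctrl.get_obs(): the state, without advancing time (a new reading comes with each control period).
- ctrl.get_image(name): name is "side" or "top" or "wrist"; returns (picture, depth): 400x640x3 uint8, red, green, blue; 400x640 float32, m along the optical axis (not along the pixel's ray), 0 where there is no reading.
- ctrl.camera_info(name): a dict with "camera_matrix" (3x3 intrinsics, pixels), "R" (3x3) and "t" (3): a world point X has camera coordinates R X + t; the wrist camera has in their place "T_tool_cam" (4x4, takes a point from camera to tool coordinates, whose origin is the TCP and whose axes are the flange's). Camera axes: x right, y down, z forward; pixel columns grow to the right and rows downward; lengths in m; the calibration is good to about 2 mm. A picture is of the moment at which its call begins: read the wrist's pose just before it. camera_info takes no time and is no camera call.
- ctrl.finish_job(): hands the job in; it is judged then, once.
The state is a dict: "t": time; "q": joint angles; "dq": joint speeds; "effort": joint torques, N m; "tool_pos": TCP position; "tool_rot": TCP orientation; "contact_force": force on the tool from outside, world axes, zero at the start; "wrist_torque": the same for the moment, N m; "opening": finger opening in m; "grip_force": force on a finger pad.
Only numpy, scipy, OpenCV 4.12 (cv2) and the standard library are available. Lean on these libraries where they do the work, as an engineer would, in place of code of your own. Each camera call takes 0.05 s, during which the arm holds its last target. There are 200 camera calls.

TASK

The sample wheel on the bench run-out stand is to be shimmed where its rim stands out furthest. Swing the feeler arm in, fully home against its stop, so that its sprung tip bears on the rim; then turn the wheel slowly by its upright grip (several seconds to a turn), feel for the rim's highest spot (a smaller bump elsewhere is not it), and leave the wheel standing with that highest spot right under the tip. Do not push the stand out of its place or disturb the other things on the desk.

Things in the scene. Friction and masses are not known exactly. Their poses are not given: they have to be found in the camera images.
- stand: run-out stand: grey steel base 130 mm (its x) by 270 mm (its y), top 18 mm above the desk, loose on four hard feet, 3 kg; it slides when pushed sideways with about 25 N or more. Origin: centre of the underside, on the desk. The wheel's upright spindle is at +60 mm, the feeler arm's pivot at +13 mm along its x and -102 mm along its y axis.
- wheel: flat metal sample wheel with 16 white tube sleeves in a plain rim band of 70 mm radius; turns without end about its spindle and stays where left. Origin on the spindle at the rim's underside, 46 mm above the desk; z up; x points to the upright grip, 40 mm out. Rim top at 60 mm, dark centre nut up to 78 mm above the desk.
- crank (a point): grasp point of the wheel's upright grip: black, round, 17 mm across, from 68 to 130 mm above the desk, 40 mm from the spindle. The point is on its axis, 111 mm above the desk. The sleeve spins freely on its pin, so it can be held at one hand yaw and led round in a circle. Moving it slowly takes 2 N, 3 N with the tip on the plain rim.
- rim_point (a point): where the tip bears on the rim with the arm home. The rim has two symmetric crowns: the true high spot, 2.8 mm proud, 40 degrees wide in all, and a lesser, 0.9 mm, 24 degrees wide. Where they lie on the wheel differs each time; its pose does not tell. At the grip (held still) it takes 0 to 1.5 N on the plain rim, 3 to 5 N climbing the true crown, and past its top 3 to 5 N the other way.
- feeler: arm swinging level on a pivot post, stiffly (7 to 9 N at its knob), and stays where left. Origin on the pivot, 53 mm above the desk; y points along the arm to the tip. Starts swung to the stand's -x side; swings in clockwise from above by 1.0 to 1.35 rad to a hard stop, where its y is parallel to the stand's y, just past the dead centre of pivot, tip and spindle, so that it stays there while the wheel turns either way.
- feeler_tip_rest (a point): centre of the tip (when it is not pressed in), 90 mm from the pivot: a steel ball of 4 mm radius on a sprung plunger that slides along the arm, 6.5 N per mm in all, friction on the rim 0.1. With the arm home it bears on the plain rim with about 5 N, on the top of the lesser crown with 11 N, on the top of the true high spot with 23.7 N.
- feeler_knob (a point): grasp point of the feeler arm's knob: black, round, 16 mm across, standing on the arm 58 mm from the pivot, its top 90 mm above the desk; the point is on its axis, 80 mm above the desk.
- bottle: white square plastic wash bottle with a grey cap, 60x60x128 mm, standing towards the back left; origin under its centre. Leave alone.
- tray: black moulded tube tray, 102x197x40 mm, on the right of the desk; origin under its centre. Leave alone.
- carrier: grey narrow ten-place sample carrier, 24x238x69 mm, in front of the keyboard on the left; origin under its centre. Leave alone.

How it is judged:
On the way:
1. the feeler arm is home against its stop, its tip bearing on the rim (angle between the y axis of feeler and the y axis of stand, either way round below 0.04 rad and contact force between feeler and wheel above 2 N), for 0.2 s.
At the end, for the whole second after the job is handed in: The feeler arm is home (within 0.05 rad of its stop), the wheel stands still with its true high spot under the tip, so that the tip bears on the rim with more than 20.5 N (about 23.7 N at the very top; that is within about 8 degrees of it), and the stand is level and within 12 mm of where it stood (angle between the y axis of feeler and the y axis of stand, either way round below 0.05 rad and contact force between feeler and wheel above 20.5 N and angular speed of wheel below 0.05 rad/s and distance of stand from where it was at the start of the episode below 0.012 m and angle between stand's own z axis and vertical below 0.03 rad); the robot touches nothing.
It fails at once if the stand is pushed more than 12 mm out of its place (distance of stand from where it was at the start of the episode above 0.012 m).
It fails at once if the wheel is spun fast (over 4 rad/s) (angular speed of wheel above 4 rad/s).
It fails at once if the bottle, tray or carrier is moved by more than 20 mm (distance of any of bottle, tray, carrier from where it was at the start of the episode above 0.02 m).
It also fails if it takes over 72 s, if anything falls off the work surface, if the arm or the gripper's body presses on something with over 40 N, if the wrist force passes 120 N, or if a joint passes its speed limit or range.

## Working session

There is one attempt and no reset: what is moved stays moved. The work goes in short steps, Python scripts to look and compute and a tool call to move; the robot and the scene stay as the last step left them, time stands still between calls to the robot, and variables do not carry over. Pictures are saved under pics/ and viewed, at most 10 in all, crops included, and the job is handed in when it is done.

Besides the shell and the picture viewer there is one more tool, called after "Emit:" as name([rows], argument=value, ...), one row to a line, values as JSON. jog_arm: Moves the arm, as the interface text tells. Its arguments: {"type":"object","properties":{"steps":{"type":"array"},"newtons":{"type":"number"}},"required":["steps"]}

```bash
mkdir -p pics; python3 - <<'E'
from station import ctrl
import cv2,numpy as np
o=ctrl.get_obs();print(o)
for n in ("top","side"):
    p,d=ctrl.get_image(n);cv2.imwrite(f"pics/{n}0.png",p[:,:,::-1]);np.savez(f"pics/{n}0.npz",p=p,d=d)
    print(n,ctrl.camera_info(n))
print(ctrl.camera_info("wrist"))
E
```

```text
{'t': 0.0, 'q': array([-1.42199244e+00,  5.33533267e-02,  1.61430187e+00, -1.99362400e-05,
        1.47597933e+00, -1.18975391e-01]), 'dq': array([ 0.00081688,  0.00135334, -0.0003094 , -0.00027792, -0.00014949,
       -0.00064498]), 'effort': array([-1.23178768e-03, -3.93682408e+01, -3.70177674e+01, -1.82450035e-04,
        6.93979149e-03,  2.84796340e-05]), 'tool_pos': array([ 0.16528614, -0.60210399,  0.2300605 ]), 'tool_rot': array([-3.11145244e+00, -4.19101573e-01,  7.89509442e-05]), 'contact_force': array([-0.24730834,  0.01780863,  0.62885208]), 'wrist_torque': array([-0.00732477, -0.02792185,  0.01513413]), 'grip_force': 0.0, 'opening': 0.08545203989583039}
top {'camera_matrix': array([[452.64941193,   0.        , 320.85588874],
       [  0.        , 452.64941193, 200.26938311],
       [  0.        ,   0.        ,   1.        ]]), 'R': array([[-0.0052249 , -0.99995571,  0.00782858],
       [-0.99466269,  0.00439019, -0.10308669],
       [ 0.10304775, -0.00832542, -0.99464157]]), 't': array([-0.20138385,  0.55563658,  1.268291  ])}
side {'camera_matrix': array([[440.40156359, 
[... 162 characters left out ...]
33014969, -0.00406229],
       [-0.22502469,  0.65226664, -0.72381774],
       [ 0.2416179 , -0.68231181, -0.68997926]]), 't': array([0.46403579, 0.32910585, 1.13443259])}
{'camera_matrix': array([[294.6530709 ,   0.        , 316.24498523],
       [  0.        , 294.6530709 , 194.04918762],
       [  0.        ,   0.        ,   1.        ]]), 'T_tool_cam': array([[-5.07795972e-04, -9.63377873e-01, -2.68147006e-01,
         6.72894641e-02],
       [ 9.99999869e-01, -4.74024627e-04, -1.90682975e-04,
        -2.41960672e-04],
       [ 5.65914746e-05, -2.68147068e-01,  9.63377988e-01,
        -1.43868870e-01],
       [ 0.00000000e+00,  0.00000000e+00,  0.00000000e+00,
         1.00000000e+00]])}
```

View pics/top0.png

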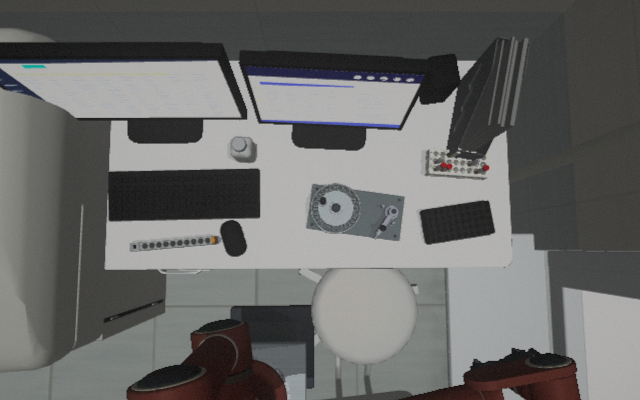

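View pics/side0.png

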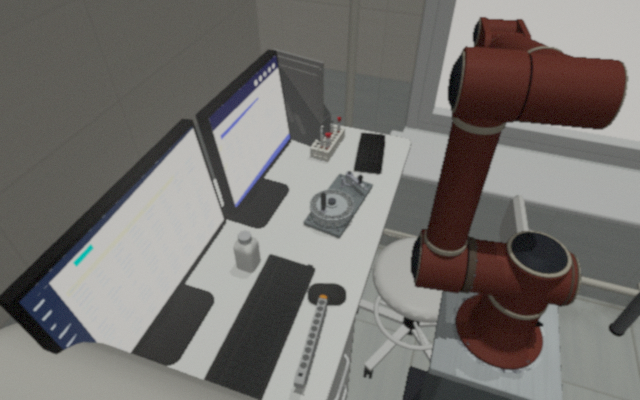

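```bash
cat > h.py <<'E'
from station import ctrl
import cv2,numpy as np
from scipy.spatial.transform import Rotation as Rot
def cam(n):
    o=ctrl.get_obs();c=ctrl.camera_info(n)
    if n!="wrist": return c["camera_matrix"],c["R"],c["t"]
    T=np.eye(4);T[:3,:3]=Rot.from_rotvec(o["tool_rot"]).as_matrix();T[:3,3]=o["tool_pos"]
    M=np.linalg.inv(T@c["T_tool_cam"]);return c["camera_matrix"],M[:3,:3],M[:3,3]
def onplane(n,px,z):
    K,R,t=cam(n)
    r=R.T@np.linalg.inv(K)@np.c_[np.atleast_2d(px),np.ones(len(np.atleast_2d(px)))].T
    C=-R.T@t; return (C[:,None]+r*((z-C[2])/r[2])).T
def proj(n,X):
    K,R,t=cam(n);p=K@(R@np.array(X,float).T+t[:,None]);return (p[:2]/p[2]).T
E
python3 - <<'E'
from h import *
p=np.load("pics/top0.npz")["p"]
c=cv2.resize(p[170:250,295:415],None,fx=6.5,fy=6.5,interpolation=cv2.INTER_CUBIC)
cv2.imwrite("pics/topc.png",c[:,:,::-1]); 
print(onplane("top",[[335,208]],.078),onplane("top",[[323,201]],.13),onplane("top",[[390,212],[378,235]],.08))
E
```

```text
[[ 0.52805007 -0.24251291  0.078     ]] [[ 0.5422812  -0.20887685  0.13      ]] [[ 0.51614662 -0.39367908  0.08      ]
 [ 0.45321001 -0.35948346  0.08      ]]
```

View pics/topc.png

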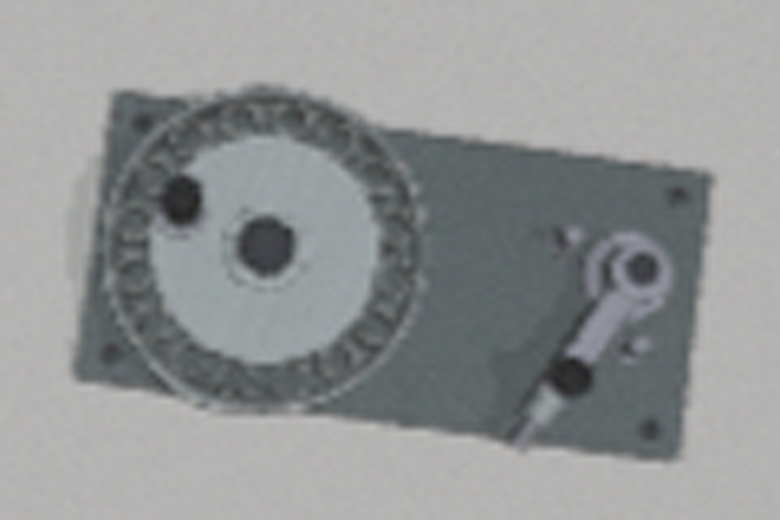

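```bash
python3 - <<'E'
from h import *
f=lambda a:np.array(a)/6.5+[295,170]-0.4
c=onplane("top",f([[113,92],[713,175],[680,460],[75,378]]),.018)[:,:2]
ctr=c.mean(0); y=(c[0]-c[1]+c[3]-c[2]);print(c,ctr,np.linalg.norm(c[0]-c[1]),np.linalg.norm(c[0]-c[3]))
y/=np.linalg.norm(y);x=np.array([y[1],-y[0]]);print("yaw of y",np.degrees(np.arctan2(y[1],y[0])))
for n,p,z in (("nut",(267,246),.078),("grip",(182,200),.13),("piv",(641,268),.075),("knob",(572,378),.09)):
    w=onplane("top",f([p]),z)[0,:2];print(n,w,"stand",(w-ctr)@x,(w-ctr)@y)
o=ctrl.get_obs();print(Rot.from_rotvec(o["tool_rot"]).as_matrix().round(3))
E
```

```text
[[ 0.6041693  -0.17865247]
 [ 0.56570367 -0.44613113]
 [ 0.43914807 -0.42846618]
 [ 0.47662991 -0.16144473]] [ 0.52141274 -0.30367363] 0.27023034831307824 0.12869499973788642
yaw of y 81.91294086871991
nut [ 0.52957317 -0.24439167] stand -0.00026035848038765194 0.0598404201778978
grip [ 0.54396221 -0.20782879] stand 0.00884200773708272 0.09806390969899274
piv [ 0.51972814 -0.40344952] stand 0.012368395540385041 -0.09902065399341184
knob [ 0.47253376 -0.37101988] stand -0.038918782741189456 -0.07355269896533136
[[ 0.964  0.265 -0.   ]
 [ 0.265 -0.964  0.002]
 [ 0.    -0.002 -1.   ]]
```

```bash
cat >> h.py <<'E'
ctr=np.array([.5214,-.3037]);Y=np.radians(81.91);ys=np.array([np.cos(Y),np.sin(Y)]);xs=np.array([ys[1],-ys[0]])
def stand(a,b): return ctr+a*xs+b*ys
def go(x,y,z,yaw=None):
    "tool-frame shift to a world target, and turn about tool z (deg) to bring tool x to yaw"
    o=ctrl.get_obs();R=Rot.from_rotvec(o["tool_rot"]).as_matrix()
    print("pos",o["tool_pos"].round(4),"tool shift mm",(R.T@(np.array([x,y,z])-o["tool_pos"])*1e3).round(1))
    w=np.degrees(np.arctan2(R[1,0],R[0,0]));print("yaw",w.round(2),"tilt",R[:,2].round(4),"turn z",None if yaw is None else round(-((yaw-w+180)%360-180),2),"F",o["contact_force"].round(2),"t",o["t"])
E
python3 - <<'E'
from h import *
k=stand(-.0389,-.0736);print(k,stand(.013,-.102),stand(0,.06))
go(k[0],k[1],.2,143.2)
E
```

```text
[ 0.47252951 -0.37109321] [ 0.51991633 -0.40651439] [ 0.52984371 -0.24429711]
pos [ 0.1653 -0.6022  0.2302] tool shift mm [ 357.4 -141.5   30.5]
yaw 15.34 tilt [-3.0e-04  1.8e-03 -1.0e+00] turn z -127.86 F [-0.13 -0.24 -0.49] t 0.1
```

Emit:
jog_arm([
  {"delta_rot":[0,0,0],"linear":[0.0357,-0.01415,0],"grip":0.05},
  {"delta_rot":[0,0,0],"linear":[0.0357,-0.01415,0],"grip":0.05},
  {"delta_rot":[0,0,0],"linear":[0.0357,-0.01415,0],"grip":0.05},
  {"delta_rot":[0,0,0],"linear":[0.0357,-0.01415,0],"grip":0.05},
  {"delta_rot":[0,0,0],"linear":[0.0357,-0.01415,0],"grip":0.05},
  {"delta_rot":[0,0,0],"linear":[0.0357,-0.01415,0],"grip":0.05},
  {"delta_rot":[0,0,0],"linear":[0.0357,-0.01415,0],"grip":0.05},
  {"delta_rot":[0,0,0],"linear":[0.0357,-0.01415,0],"grip":0.05},
  {"delta_rot":[0,0,0],"linear":[0.0357,-0.01415,0],"grip":0.05},
  {"delta_rot":[0,0,0],"linear":[0.0357,-0.01415,0],"grip":0.05},
])

```text
t: 1.1
tool_pos: [0.4731, -0.3704, 0.2307]
tool_rot: [-3.113, -0.419, 0.001]
contact_force: [0.3, -0.6, -0.1]
opening: 0.0497
grip_force: 0.0
```

Emit:
jog_arm([
  {"delta_rot":[0,0,-8.5],"linear":[0,0,0],"grip":0.04},
  {"delta_rot":[0,0,-8.5],"linear":[0,0,0],"grip":0.04},
  {"delta_rot":[0,0,-8.5],"linear":[0,0,0],"grip":0.04},
  {"delta_rot":[0,0,-8.5],"linear":[0,0,0],"grip":0.04},
  {"delta_rot":[0,0,-8.5],"linear":[0,0,0],"grip":0.04},
  {"delta_rot":[0,0,-8.5],"linear":[0,0,0],"grip":0.04},
  {"delta_rot":[0,0,-8.5],"linear":[0,0,0],"grip":0.04},
])

```text
t: 1.8
tool_pos: [0.472, -0.3715, 0.2306]
tool_rot: [-2.488, -1.916, 0.0]
contact_force: [-0.7, -0.2, 0.3]
opening: 0.0399
grip_force: 0.0
```

Emit:
jog_arm([
  {"delta_rot":[0,0,-8.5],"linear":[0,0,0],"grip":0.04},
  {"delta_rot":[0,0,-8.5],"linear":[0,0,0],"grip":0.04},
  {"delta_rot":[0,0,-8.5],"linear":[0,0,0],"grip":0.04},
  {"delta_rot":[0,0,-8.5],"linear":[0,0,0],"grip":0.04},
  {"delta_rot":[0,0,-8.5],"linear":[0,0,0],"grip":0.04},
  {"delta_rot":[0,0,-8.5],"linear":[0,0,0],"grip":0.04},
  {"delta_rot":[0,0,-8.5],"linear":[0,0,0],"grip":0.04},
  {"delta_rot":[0,0,-8.5],"linear":[0,0,0],"grip":0.04},
  {"delta_rot":[0,0,0],"linear":[0,0,0],"grip":0.04},
])

```text
t: 2.7
tool_pos: [0.472, -0.3715, 0.2306]
tool_rot: [-1.001, -2.977, -0.001]
contact_force: [0.4, -0.1, -0.1]
opening: 0.0402
grip_force: 0.0
```

```bash
python3 - <<'E'
from h import *
k=stand(-.0389,-.0736);go(k[0],k[1],.065,143.2);print(ctrl.get_obs()["q"].round(2))
kn=np.r_[k,.09];pv=np.r_[stand(.013,-.102),.075];nu=np.r_[stand(0,.06),.078];gr=np.r_[stand(.0088,.098),.13]
P=proj("wrist",[kn,pv,nu,gr]);print(P)
p,d=ctrl.get_image("wrist");c=p[:,:,::-1].copy()
for q in P: cv2.drawMarker(c,tuple(int(v) for v in q),(0,0,255),0,12)
cv2.imwrite("pics/w1.png",c)
E
```

```text
pos [ 0.472  -0.3715  0.2306] tool shift mm [ -0.4   0.7 165.6]
yaw 142.83 tilt [-8.e-04  8.e-04 -1.e+00] turn z -0.37 F [ 0.42 -0.14 -0.14] t 2.7
[-0.79 -0.    1.67  0.    1.48 -1.71]
[[317.29201724 184.02515838]
 [317.60736963 233.4426255 ]
 [452.48143892 151.18766827]
 [527.72882195 145.91710707]]
```

View pics/w1.png

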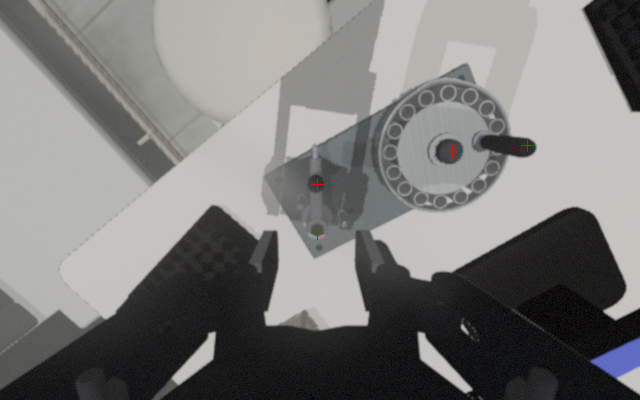

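Emit:
jog_arm([
  {"delta_rot":[0,0,0],"linear":[0,0.0005,0.03],"grip":0.04},
  {"delta_rot":[0,0,0],"linear":[0,0,0.03],"grip":0.04},
  {"delta_rot":[0,0,0],"linear":[0,0,0.03],"grip":0.04},
  {"delta_rot":[0,0,0],"linear":[0,0,0.03],"grip":0.04},
  {"delta_rot":[0,0,0],"linear":[0,0,0.02],"grip":0.04},
  {"delta_rot":[0,0,0],"linear":[0,0,0.015],"grip":0.04},
  {"delta_rot":[0,0,0],"linear":[0,0,0.009],"grip":0.04},
  {"delta_rot":[0,0,0],"linear":[0,0,0],"grip":0.04},
])

```text
t: 3.55
tool_pos: [0.472, -0.3709, 0.0662]
tool_rot: [-1.002, -2.976, -0.001]
contact_force: [0.0, 1.0, -0.2]
opening: 0.0395
grip_force: 0.0
```

Emit:
jog_arm([
  {"delta_rot":[0,0,0],"linear":[0,0,0],"grip":0.03},
  {"delta_rot":[0,0,0],"linear":[0,0,0],"grip":0.02},
  {"delta_rot":[0,0,0],"linear":[0,0,0],"grip":0.012},
  {"delta_rot":[0,0,0],"linear":[0,0,0],"grip":0.012},
  {"delta_rot":[0,0,0],"linear":[0,0,0],"grip":0.012},
  {"delta_rot":[0,0,0],"linear":[0,0,0],"grip":0.012},
], newtons=25)

```text
t: 4.15
tool_pos: [0.4729, -0.3725, 0.069]
tool_rot: [1.001, 2.976, -0.003]
contact_force: [-2.1, -1.1, 5.6]
opening: 0.0149
grip_force: 25.8
```

Emit:
jog_arm([
  {"delta_rot":[0,0,0],"linear":[0,0,-0.003],"grip":0.012},
  {"delta_rot":[0,0,3],"linear":[-8e-05,0.00304,0],"grip":0.012},
  {"delta_rot":[0,0,3],"linear":[-8e-05,0.00304,0],"grip":0.012},
  {"delta_rot":[0,0,3],"linear":[-8e-05,0.00304,0],"grip":0.012},
  {"delta_rot":[0,0,3],"linear":[-8e-05,0.00304,0],"grip":0.012},
  {"delta_rot":[0,0,3],"linear":[-8e-05,0.00304,0],"grip":0.012},
  {"delta_rot":[0,0,3],"linear":[-8e-05,0.00304,0],"grip":0.012},
])

```text
t: 4.85
tool_pos: [0.4849, -0.3598, 0.0692]
tool_rot: [1.457, 2.783, -0.004]
contact_force: [-1.6, -7.6, -5.7]
opening: 0.0149
grip_force: 25.6
```

```bash
cat >> h.py <<'E'
def feel():
    o=ctrl.get_obs();g=o["tool_pos"][:2]-stand(.013,-.102);R=Rot.from_rotvec(o["tool_rot"]).as_matrix()
    print("r mm",np.linalg.norm(g)*1e3,"arm deg from home",np.degrees(np.arctan2(g[1],g[0]))-81.91,"F tool",(R.T@o["contact_force"]).round(1),"yaw",np.degrees(np.arctan2(R[1,0],R[0,0])),"z",o["tool_pos"][2])
E
python3 -c "from h import *;feel()"
```

```text
r mm 58.38343513410892 arm deg from home 44.88556975520939 F tool [-5.3 -5.6  5.7] yaw 124.73376212984591 z 0.06916262879786939
```

Emit:
jog_arm([
  {"delta_rot":[0,0,3],"linear":[-0.0003,0.00304,0],"grip":0.012},
  {"delta_rot":[0,0,3],"linear":[-0.0003,0.00304,0],"grip":0.012},
  {"delta_rot":[0,0,3],"linear":[-0.0003,0.00304,0],"grip":0.012},
  {"delta_rot":[0,0,3],"linear":[-0.0003,0.00304,0],"grip":0.012},
  {"delta_rot":[0,0,3],"linear":[-0.0001,0.00304,0],"grip":0.012},
  {"delta_rot":[0,0,3],"linear":[-8e-05,0.00304,0],"grip":0.012},
  {"delta_rot":[0,0,3],"linear":[-8e-05,0.00304,0],"grip":0.012},
  {"delta_rot":[0,0,3],"linear":[-8e-05,0.00304,0],"grip":0.012},
  {"delta_rot":[0,0,3],"linear":[-8e-05,0.00304,0],"grip":0.012},
])

```text
t: 5.75
tool_pos: [0.5099, -0.3492, 0.0691]
tool_rot: [-2.064, -2.364, 0.002]
contact_force: [-4.1, -1.8, -1.5]
opening: 0.0146
grip_force: 26.1
```

```bash
python3 -c "from h import *;feel()"
```

```text
r mm 58.15801488378369 arm deg from home 18.00379501642614 F tool [-1.3 -4.3  1.5] yaw 97.74721917569563 z 0.06910576622746001
```

Emit:
jog_arm([
  {"delta_rot":[0,0,3],"linear":[-8e-05,0.00304,0],"grip":0.012},
  {"delta_rot":[0,0,3],"linear":[-8e-05,0.00304,0],"grip":0.012},
  {"delta_rot":[0,0,3],"linear":[-8e-05,0.00304,0],"grip":0.012},
  {"delta_rot":[0,0,3],"linear":[-8e-05,0.00304,0],"grip":0.012},
])

```text
t: 6.15
tool_pos: [0.5216, -0.3485, 0.0691]
tool_rot: [-2.298, -2.135, 0.003]
contact_force: [-5.8, -0.1, -0.3]
opening: 0.0146
grip_force: 26.2
```

Emit:
jog_arm([
  {"delta_rot":[0,0,2],"linear":[0,0.002,0],"grip":0.012},
  {"delta_rot":[0,0,2],"linear":[0,0.002,0],"grip":0.012},
])

```text
t: 6.35
tool_pos: [0.5259, -0.3488, 0.0691]
tool_rot: [-2.371, -2.054, 0.003]
contact_force: [-4.1, -0.6, 0.2]
opening: 0.015
grip_force: 26.2
```

```bash
python3 -c "from h import *;feel()"
```

```text
r mm 58.026721833276845 arm deg from home 2.216650496017607 F tool [-1.2 -4.  -0.2] yaw 81.79309159668944 z 0.0690909195778013
```

Now press against the stop in small steps.

Emit:
jog_arm([
  {"delta_rot":[0,0,0],"linear":[0,0.001,0],"grip":0.012},
  {"delta_rot":[0,0,0],"linear":[0,0.001,0],"grip":0.012},
])

```text
t: 6.55
tool_pos: [0.5276, -0.349, 0.0691]
tool_rot: [-2.369, -2.055, 0.003]
contact_force: [-8.4, 1.3, 1.7]
opening: 0.0149
grip_force: 26.3
```

Emit:
jog_arm([
  {"delta_rot":[0,0,0],"linear":[0,0.001,0],"grip":0.012},
  {"delta_rot":[0,0,0],"linear":[0,0,0],"grip":0.012},
])

```text
t: 6.75
tool_pos: [0.5282, -0.349, 0.0691]
tool_rot: [-2.369, -2.054, 0.003]
contact_force: [-9.0, 0.7, 1.8]
opening: 0.0149
grip_force: 26.3
```

```bash
python3 -c "from h import *;feel()"
```

```text
r mm 58.084519700022376 arm deg from home -0.1391279954338529 F tool [-0.5 -9.  -1.8] yaw 81.8626992202569 z 0.0690765305618676
```

Emit:
jog_arm([
  {"delta_rot":[0,0,0],"linear":[0,0.001,0],"grip":0.012},
  {"delta_rot":[0,0,0],"linear":[0,0,0],"grip":0.012},
])

```text
t: 6.95
tool_pos: [0.5283, -0.3491, 0.069]
tool_rot: [-2.367, -2.053, 0.005]
contact_force: [-12.1, 2.3, 3.8]
opening: 0.0147
grip_force: 26.6
```

Emit:
jog_arm([
  {"delta_rot":[0,0,0],"linear":[0,0.001,0],"grip":0.012},
  {"delta_rot":[0,0,0],"linear":[0,0,0],"grip":0.012},
])

```text
t: 7.15
tool_pos: [0.5284, -0.349, 0.069]
tool_rot: [-2.366, -2.052, 0.008]
contact_force: [-14.7, 3.2, 5.8]
opening: 0.0147
grip_force: 27.0
```

```bash
python3 -c "from h import *;feel()"
```

```text
r mm 58.10430418992443 arm deg from home -0.2709744131395695 F tool [  1.1 -15.1  -5.6] yaw 81.86620573571619 z 0.06897623003606844
```

Emit:
jog_arm([
  {"delta_rot":[0,0,0],"linear":[0,-0.002,0],"grip":0.012},
  {"delta_rot":[0,0,0],"linear":[0,0,0],"grip":0.03},
  {"delta_rot":[0,0,0],"linear":[0,0,0],"grip":0.04},
  {"delta_rot":[0,0,0],"linear":[0,0,0],"grip":0.04},
  {"delta_rot":[0,0,0],"linear":[0,0,-0.01],"grip":0.04},
  {"delta_rot":[0,0,0],"linear":[0,0,-0.03],"grip":0.04},
  {"delta_rot":[0,0,0],"linear":[0,0,-0.035],"grip":0.04},
  {"delta_rot":[0,0,0],"linear":[0,0,-0.035],"grip":0.04},
  {"delta_rot":[0,0,0],"linear":[0,0,-0.035],"grip":0.04},
  {"delta_rot":[0,0,0],"linear":[0,0,0],"grip":0.04},
])

```text
t: 8.15
tool_pos: [0.5335, -0.3523, 0.2241]
tool_rot: [2.363, 2.05, 0.004]
contact_force: [0.3, -0.8, 0.8]
opening: 0.0402
grip_force: 0.0
```

```bash
python3 - <<'E'
from h import *
k=stand(.013,-.044);g=stand(.0088,.098)
go(g[0],g[1],.17)
P=proj("wrist",[np.r_[k,.09],np.r_[stand(.013,-.102),.075],np.r_[stand(0,.06),.078],np.r_[g,.13],np.r_[stand(.013,-.012),.053]]);print(P)
p,d=ctrl.get_image("wrist");c=p[:,:,::-1].copy()
for q in P: cv2.drawMarker(c,tuple(int(v) for v in q),(0,0,255),0,8)
cv2.imwrite("pics/w2.png",c)
E
```

```text
pos [ 0.5335 -0.3523  0.2241] tool shift mm [144.8 -10.7  53. ]
yaw 81.86 tilt [ 0.0105 -0.0085 -0.9999] turn z None F [ 0.3  -0.79  0.78] t 8.15
[[309.37670119 181.3213751 ]
 [309.95842781 230.83110035]
 [294.36327662  66.94741031]
 [301.19443748  -1.70058369]
 [309.56659495 143.7540601 ]]
```

View pics/w2.png

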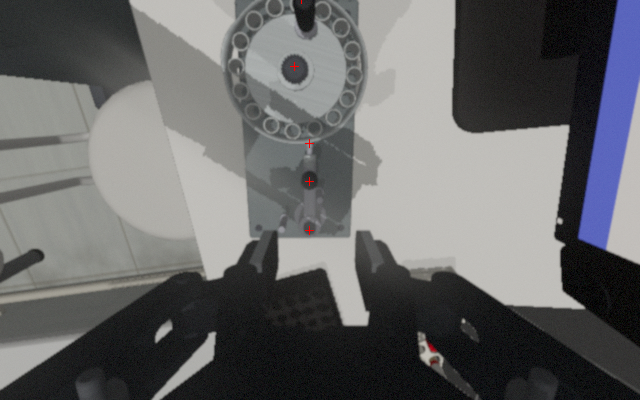

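Emit:
jog_arm([
  {"delta_rot":[0,0,0],"linear":[0.029,-0.0021,0.006],"grip":0.045},
  {"delta_rot":[0,0,0],"linear":[0.029,-0.0021,0.006],"grip":0.045},
  {"delta_rot":[0,0,0],"linear":[0.029,-0.0021,0.006],"grip":0.045},
  {"delta_rot":[0,0,0],"linear":[0.029,-0.0021,0.006],"grip":0.045},
  {"delta_rot":[0,0,0],"linear":[0.029,-0.0021,0.006],"grip":0.045},
  {"delta_rot":[0,0,0],"linear":[0,0,0.02],"grip":0.045},
  {"delta_rot":[0,0,0],"linear":[0,0,0],"grip":0.045},
])

```text
t: 8.9
tool_pos: [0.5385, -0.203, 0.1612]
tool_rot: [-2.367, -2.055, 0.004]
contact_force: [0.7, -0.0, -0.9]
opening: 0.0448
grip_force: 0.0
```

```bash
python3 - <<'E'
from h import *
c=stand(0,.06);a=np.radians(68.8);g=c+.04*np.array([np.cos(a),np.sin(a)]);print(g)
go(g[0],g[1],.092,81.9)
E
```

```text
[ 0.54430869 -0.20700415]
pos [ 0.5385 -0.203   0.1612] tool shift mm [-3.3  6.8 69.2]
yaw 81.94 tilt [-0.0064  0.0034 -1.    ] turn z 0.04 F [ 0.65 -0.03 -0.87] t 8.9
```

Emit:
jog_arm([
  {"delta_rot":[0,0,0],"linear":[-0.0033,0.0068,0],"grip":0.045},
  {"delta_rot":[0,0,0],"linear":[0,0,0.02],"grip":0.045},
  {"delta_rot":[0,0,0],"linear":[0,0,0.025],"grip":0.045},
  {"delta_rot":[0,0,0],"linear":[0,0,0.024],"grip":0.045},
  {"delta_rot":[0,0,0],"linear":[0,0,0],"grip":0.045},
])

```text
t: 9.4
tool_pos: [0.545, -0.2092, 0.0931]
tool_rot: [-2.371, -2.053, 0.004]
contact_force: [-0.6, 0.4, -0.7]
opening: 0.0448
grip_force: 0.0
```

```bash
python3 - <<'E'
from h import *
c=stand(0,.06);a=np.radians(68.8);g=c+.04*np.array([np.cos(a),np.sin(a)])
go(g[0],g[1],.092,81.9)
E
```

```text
pos [ 0.545  -0.2092  0.0931] tool shift mm [ 2.  -1.   1.1]
yaw 81.78 tilt [-0.0055  0.003  -1.    ] turn z -0.12 F [-0.6   0.44 -0.71] t 9.4
```

Close on the grip.

Emit:
jog_arm([
  {"delta_rot":[0,0,0],"linear":[0.002,-0.001,0],"grip":0.035},
  {"delta_rot":[0,0,0],"linear":[0,0,0],"grip":0.025},
  {"delta_rot":[0,0,0],"linear":[0,0,0],"grip":0.013},
  {"delta_rot":[0,0,0],"linear":[0,0,0],"grip":0.013},
  {"delta_rot":[0,0,0],"linear":[0,0,0],"grip":0.013},
  {"delta_rot":[0,0,0],"linear":[0,0,0],"grip":0.013},
], newtons=25)

```text
t: 10.0
tool_pos: [0.5473, -0.2081, 0.0986]
tool_rot: [2.371, 2.056, 0.001]
contact_force: [-2.0, -0.5, 6.1]
opening: 0.0158
grip_force: 25.2
```

```bash
cat >> h.py <<'E'
def rows(a,da,n,corr=None):
    "n rows leading the grip from world angle a by da deg each (tool fixed yaw); tool-frame shifts"
    o=ctrl.get_obs();R=Rot.from_rotvec(o["tool_rot"]).as_matrix()
    for i in range(n):
        t=np.radians([a+i*da,a+(i+1)*da]);d=.04*np.array([np.cos(t[1])-np.cos(t[0]),np.sin(t[1])-np.sin(t[0]),0])
        print("[%.4f,%.4f]"%tuple((R.T@d)[:2]),end=" ")
    print()
def wheel():
    o=ctrl.get_obs();g=o["tool_pos"][:2]-stand(0,.06);a=np.arctan2(g[1],g[0]);f=o["contact_force"][:2]
    print("t",o["t"],"ang %.1f r %.1f"%(np.degrees(a),np.hypot(*g)*1e3),"Ftan %.1f Frad %.1f"%(f@[-np.sin(a),np.cos(a)],f@[np.cos(a),np.sin(a)]),"Fz",o["contact_force"][2].round(1),"z",o["tool_pos"][2].round(4));return np.degrees(a)
E
python3 - <<'E'
from h import *
a=wheel()
o=ctrl.get_obs();print(o["opening"],o["grip_force"])
E
```

```text
t 10.0 ang 64.3 r 40.2 Ftan 1.6 Frad -1.4 Fz 6.1 z 0.0986
0.015831727090032794 25.196675062179565
```

```bash
python3 - <<'E'
from h import *
for k in range(18): print(k*20+64,end=": ");rows(64+20*k,10,2)
E
```

```text
64: [0.0016,-0.0068] [0.0003,-0.0070] 
84: [-0.0009,-0.0069] [-0.0021,-0.0067] 
104: [-0.0032,-0.0062] [-0.0042,-0.0056] 
124: [-0.0051,-0.0047] [-0.0059,-0.0038] 
144: [-0.0064,-0.0027] [-0.0068,-0.0016] 
164: [-0.0070,-0.0003] [-0.0069,0.0009] 
184: [-0.0067,0.0021] [-0.0062,0.0032] 
204: [-0.0056,0.0042] [-0.0047,0.0051] 
224: [-0.0038,0.0059] [-0.0027,0.0064] 
244: [-0.0016,0.0068] [-0.0003,0.0070] 
264: [0.0009,0.0069] [0.0021,0.0067] 
284: [0.0032,0.0062] [0.0042,0.0056] 
304: [0.0051,0.0047] [0.0059,0.0038] 
324: [0.0064,0.0027] [0.0068,0.0016] 
344: [0.0070,0.0003] [0.0069,-0.0009] 
364: [0.0067,-0.0021] [0.0062,-0.0032] 
384: [0.0056,-0.0042] [0.0047,-0.0051] 
404: [0.0038,-0.0059] [0.0027,-0.0064]
```

Emit:
jog_arm([
  {"delta_rot":[0,0,0],"linear":[0.0008,-0.0034,-0.002],"grip":0.013},
  {"delta_rot":[0,0,0],"linear":[0.0008,-0.0034,0],"grip":0.013},
  {"delta_rot":[0,0,0],"linear":[0,0,0],"grip":0.013},
])

```text
t: 10.3
tool_pos: [0.5393, -0.2052, 0.0987]
tool_rot: [2.373, 2.057, -0.001]
contact_force: [0.8, -3.9, 1.0]
opening: 0.0158
grip_force: 25.4
```

Emit:
jog_arm([
  {"delta_rot":[0,0,0],"linear":[0.00015,-0.0035,0],"grip":0.013},
  {"delta_rot":[0,0,0],"linear":[0.00015,-0.0035,0],"grip":0.013},
  {"delta_rot":[0,0,0],"linear":[0,0,0],"grip":0.013},
])

```text
t: 10.6
tool_pos: [0.5327, -0.2042, 0.0987]
tool_rot: [2.372, 2.056, -0.001]
contact_force: [0.8, -5.8, 0.3]
opening: 0.0157
grip_force: 25.3
```

Emit:
jog_arm([
  {"delta_rot":[0,0,0],"linear":[-0.00045,-0.00345,0],"grip":0.013},
  {"delta_rot":[0,0,0],"linear":[-0.00045,-0.00345,0],"grip":0.013},
  {"delta_rot":[0,0,0],"linear":[0,0,0],"grip":0.013},
])

```text
t: 10.9
tool_pos: [0.5259, -0.2043, 0.0987]
tool_rot: [2.372, 2.056, -0.001]
contact_force: [1.7, -5.7, -1.9]
opening: 0.016
grip_force: 25.3
```

Emit:
jog_arm([
  {"delta_rot":[0,0,0],"linear":[-0.00105,-0.00335,0],"grip":0.013},
  {"delta_rot":[0,0,0],"linear":[-0.00105,-0.00335,0],"grip":0.013},
  {"delta_rot":[0,0,0],"linear":[0,0,0],"grip":0.013},
])

```text
t: 11.2
tool_pos: [0.5193, -0.2056, 0.0987]
tool_rot: [2.371, 2.055, -0.0]
contact_force: [2.6, -6.7, -2.2]
opening: 0.0159
grip_force: 25.2
```

```bash
python3 -c "from h import *;wheel();o=ctrl.get_obs();print(o['opening'],o['grip_force'])"
```

```text
t 11.2 ang 105.2 r 40.1 Ftan -0.8 Frad -7.1 Fz -2.2 z 0.0987
0.0158513884058881 25.19550919532776
```

Emit:
jog_arm([
  {"delta_rot":[0,0,0],"linear":[-0.0036,-0.0031,0],"grip":0.013},
  {"delta_rot":[0,0,0],"linear":[-0.0016,-0.0031,0],"grip":0.013},
  {"delta_rot":[0,0,0],"linear":[0,0,0],"grip":0.013},
])

```text
t: 11.5
tool_pos: [0.5119, -0.2088, 0.0987]
tool_rot: [2.374, 2.057, 0.0]
contact_force: [1.4, -1.8, 1.6]
opening: 0.0157
grip_force: 25.5
```

Emit:
jog_arm([
  {"delta_rot":[0,0,0],"linear":[-0.0021,-0.0028,0],"grip":0.013},
  {"delta_rot":[0,0,0],"linear":[-0.0021,-0.0028,0],"grip":0.013},
  {"delta_rot":[0,0,0],"linear":[0,0,0],"grip":0.013},
])

```text
t: 11.8
tool_pos: [0.5057, -0.2126, 0.0987]
tool_rot: [2.373, 2.057, -0.001]
contact_force: [1.7, -2.2, 2.4]
opening: 0.0159
grip_force: 25.5
```

Emit:
jog_arm([
  {"delta_rot":[0,0,0],"linear":[-0.00255,-0.00235,0],"grip":0.013},
  {"delta_rot":[0,0,0],"linear":[-0.00255,-0.00235,0],"grip":0.013},
  {"delta_rot":[0,0,0],"linear":[0,0,0],"grip":0.013},
])

```text
t: 12.1
tool_pos: [0.5006, -0.2171, 0.0987]
tool_rot: [2.373, 2.056, -0.0]
contact_force: [4.3, -1.5, 0.4]
opening: 0.0158
grip_force: 25.5
```

Emit:
jog_arm([
  {"delta_rot":[0,0,0],"linear":[-0.00295,-0.0019,0],"grip":0.013},
  {"delta_rot":[0,0,0],"linear":[-0.00295,-0.0019,0],"grip":0.013},
  {"delta_rot":[0,0,0],"linear":[0,0,0],"grip":0.013},
])

```text
t: 12.4
tool_pos: [0.4965, -0.2224, 0.0987]
tool_rot: [2.372, 2.056, 0.001]
contact_force: [6.1, -2.4, -0.5]
opening: 0.0155
grip_force: 25.4
```

Emit:
jog_arm([
  {"delta_rot":[0,0,0],"linear":[-0.0032,-0.00135,0],"grip":0.013},
  {"delta_rot":[0,0,0],"linear":[-0.0032,-0.00135,0],"grip":0.013},
  {"delta_rot":[0,0,0],"linear":[0,0,0],"grip":0.013},
])

```text
t: 12.7
tool_pos: [0.4933, -0.2282, 0.0987]
tool_rot: [2.372, 2.056, 0.003]
contact_force: [8.3, -1.8, 0.1]
opening: 0.0159
grip_force: 25.3
```

```bash
python3 -c "from h import *;wheel()"
```

```text
t 12.7 ang 156.2 r 39.9 Ftan -1.7 Frad -8.3 Fz 0.1 z 0.0987
```

Emit:
jog_arm([
  {"delta_rot":[0,0,0],"linear":[-0.0034,0.0022,0],"grip":0.013},
  {"delta_rot":[0,0,0],"linear":[-0.0034,-0.0008,0],"grip":0.013},
  {"delta_rot":[0,0,0],"linear":[0,0,0],"grip":0.013},
])

```text
t: 13.0
tool_pos: [0.4917, -0.2338, 0.0986]
tool_rot: [-2.371, -2.055, 0.001]
contact_force: [-1.5, 2.4, 7.3]
opening: 0.0157
grip_force: 26.1
```

Emit:
jog_arm([
  {"delta_rot":[0,0,0],"linear":[-0.0035,-0.0001,0],"grip":0.013},
  {"delta_rot":[0,0,0],"linear":[-0.0035,-0.0001,0],"grip":0.013},
  {"delta_rot":[0,0,0],"linear":[0,0,0],"grip":0.013},
])

```text
t: 13.3
tool_pos: [0.4905, -0.2402, 0.0986]
tool_rot: [-2.37, -2.055, 0.0]
contact_force: [-2.1, 1.9, 7.6]
opening: 0.0157
grip_force: 26.1
```

Emit:
jog_arm([
  {"delta_rot":[0,0,0],"linear":[-0.0034,0.0005,0],"grip":0.013},
  {"delta_rot":[0,0,0],"linear":[-0.0034,0.0005,0],"grip":0.013},
  {"delta_rot":[0,0,0],"linear":[0,0,0],"grip":0.013},
])

```text
t: 13.6
tool_pos: [0.4905, -0.2477, 0.0986]
tool_rot: [-2.37, -2.056, 0.002]
contact_force: [-2.0, -1.0, 5.4]
opening: 0.0156
grip_force: 26.0
```

Emit:
jog_arm([
  {"delta_rot":[0,0,0],"linear":[-0.0033,0.0011,0],"grip":0.013},
  {"delta_rot":[0,0,0],"linear":[-0.0033,0.0011,0],"grip":0.013},
  {"delta_rot":[0,0,0],"linear":[0,0,0],"grip":0.013},
])

```text
t: 13.9
tool_pos: [0.4921, -0.2561, 0.0987]
tool_rot: [2.373, 2.058, -0.004]
contact_force: [-0.6, -4.7, 3.4]
opening: 0.0158
grip_force: 25.6
```

Emit:
jog_arm([
  {"delta_rot":[0,0,0],"linear":[-0.0031,0.0017,0],"grip":0.013},
  {"delta_rot":[0,0,0],"linear":[-0.0031,0.0017,0],"grip":0.013},
  {"delta_rot":[0,0,0],"linear":[0,0,0],"grip":0.013},
])

```text
t: 14.2
tool_pos: [0.4944, -0.262, 0.0986]
tool_rot: [-2.372, -2.056, 0.002]
contact_force: [-3.0, -0.3, 6.3]
opening: 0.0157
grip_force: 25.9
```

```bash
python3 -c "from h import *;wheel()"
```

```text
t 14.2 ang -153.4 r 39.6 Ftan -1.0 Frad 2.8 Fz 6.3 z 0.0986
```

Emit:
jog_arm([
  {"delta_rot":[0,0,0],"linear":[-0.0028,0.0021,-0.001],"grip":0.013},
  {"delta_rot":[0,0,0],"linear":[-0.0028,0.0021,-0.001],"grip":0.013},
  {"delta_rot":[0,0,0],"linear":[0,0,0],"grip":0.013},
])

```text
t: 14.5
tool_pos: [0.4976, -0.2675, 0.0988]
tool_rot: [-2.372, -2.056, 0.001]
contact_force: [-0.9, 0.5, -2.0]
opening: 0.0157
grip_force: 25.2
```

Emit:
jog_arm([
  {"delta_rot":[0,0,0],"linear":[-0.0023,0.0026,0],"grip":0.013},
  {"delta_rot":[0,0,0],"linear":[-0.0023,0.0026,0],"grip":0.013},
  {"delta_rot":[0,0,0],"linear":[0,0,0],"grip":0.013},
])

```text
t: 14.8
tool_pos: [0.5026, -0.2732, 0.0988]
tool_rot: [-2.373, -2.057, 0.001]
contact_force: [-1.4, -0.4, -6.8]
opening: 0.0158
grip_force: 24.8
```

Emit:
jog_arm([
  {"delta_rot":[0,0,0],"linear":[-0.0019,0.003,0],"grip":0.013},
  {"delta_rot":[0,0,0],"linear":[-0.0019,0.003,0],"grip":0.013},
  {"delta_rot":[0,0,0],"linear":[0,0,0],"grip":0.013},
])

```text
t: 15.1
tool_pos: [0.5083, -0.2778, 0.0989]
tool_rot: [-2.373, -2.057, 0.0]
contact_force: [-0.0, -1.6, -11.7]
opening: 0.0155
grip_force: 24.7
```

Emit:
jog_arm([
  {"delta_rot":[0,0,0],"linear":[-0.0013,0.0032,0],"grip":0.013},
  {"delta_rot":[0,0,0],"linear":[-0.0013,0.0032,0],"grip":0.013},
  {"delta_rot":[0,0,0],"linear":[0,0,0],"grip":0.013},
])

```text
t: 15.4
tool_pos: [0.5144, -0.2811, 0.099]
tool_rot: [-2.373, -2.057, -0.0]
contact_force: [-0.6, -0.5, -15.5]
opening: 0.0158
grip_force: 24.8
```

Emit:
jog_arm([
  {"delta_rot":[0,0,0],"linear":[-0.0008,0.0034,0],"grip":0.013},
  {"delta_rot":[0,0,0],"linear":[-0.0008,0.0034,0],"grip":0.013},
  {"delta_rot":[0,0,0],"linear":[0,0,0],"grip":0.013},
])

```text
t: 15.7
tool_pos: [0.5211, -0.2833, 0.099]
tool_rot: [-2.373, -2.057, -0.001]
contact_force: [-0.1, 1.3, -18.9]
opening: 0.0156
grip_force: 24.8
```

```bash
python3 -c "from h import *;wheel()"
```

```text
t 15.7 ang -102.7 r 40.0 Ftan -0.4 Frad -1.2 Fz -18.9 z 0.099
```

Emit:
jog_arm([
  {"delta_rot":[0,0,0],"linear":[-0.0001,0.0035,0.004],"grip":0.013},
  {"delta_rot":[0,0,0],"linear":[-0.0001,0.0035,0.003],"grip":0.013},
  {"delta_rot":[0,0,0],"linear":[0,0,0],"grip":0.013},
])

```text
t: 16.0
tool_pos: [0.532, -0.2848, 0.0987]
tool_rot: [2.37, 2.055, 0.01]
contact_force: [-0.9, 9.8, 1.8]
opening: 0.0159
grip_force: 26.9
```

Emit:
jog_arm([
  {"delta_rot":[0,0,0],"linear":[0.0005,0.0034,0.001],"grip":0.013},
  {"delta_rot":[0,0,0],"linear":[0.0005,0.0034,0],"grip":0.013},
  {"delta_rot":[0,0,0],"linear":[0,0,0],"grip":0.013},
])

```text
t: 16.3
tool_pos: [0.5387, -0.2841, 0.0986]
tool_rot: [2.371, 2.056, 0.01]
contact_force: [-4.3, 12.7, 6.8]
opening: 0.0156
grip_force: 27.6
```

Emit:
jog_arm([
  {"delta_rot":[0,0,0],"linear":[0.0011,0.0033,0.001],"grip":0.013},
  {"delta_rot":[0,0,0],"linear":[0.0011,0.0033,0],"grip":0.013},
  {"delta_rot":[0,0,0],"linear":[0,0,0],"grip":0.013},
])

```text
t: 16.6
tool_pos: [0.5452, -0.2822, 0.0985]
tool_rot: [2.372, 2.058, 0.01]
contact_force: [-6.4, 16.1, 11.6]
opening: 0.0153
grip_force: 28.2
```

Emit:
jog_arm([
  {"delta_rot":[0,0,0],"linear":[0.0016,0.0031,0.001],"grip":0.013},
  {"delta_rot":[0,0,0],"linear":[0.0016,0.0031,0],"grip":0.013},
  {"delta_rot":[0,0,0],"linear":[0,0,0],"grip":0.013},
])

```text
t: 16.9
tool_pos: [0.5512, -0.2795, 0.0984]
tool_rot: [-2.372, -2.059, -0.009]
contact_force: [-12.2, 17.8, 18.5]
opening: 0.0156
grip_force: 29.0
```

Emit:
jog_arm([
  {"delta_rot":[0,0,0],"linear":[0.0021,0.0028,0.001],"grip":0.013},
  {"delta_rot":[0,0,0],"linear":[0.0021,0.0028,0],"grip":0.013},
  {"delta_rot":[0,0,0],"linear":[0,0,0],"grip":0.013},
])

```text
t: 17.2
tool_pos: [0.5565, -0.276, 0.0983]
tool_rot: [-2.371, -2.058, -0.006]
contact_force: [-17.3, 19.6, 24.2]
opening: 0.0159
grip_force: 29.8
```

```bash
python3 -c "from h import *;wheel()"
```

```text
t 17.2 ang -50.0 r 41.4 Ftan -0.6 Frad -26.1 Fz 24.2 z 0.0983
```

Emit:
jog_arm([
  {"delta_rot":[0,0,0],"linear":[0.0026,-0.003,-0.003],"grip":0.013},
  {"delta_rot":[0,0,0],"linear":[0,0,0],"grip":0.013},
])

```text
t: 17.4
tool_pos: [0.5556, -0.2756, 0.0986]
tool_rot: [2.367, 2.054, 0.008]
contact_force: [-3.2, 7.5, 5.9]
opening: 0.0155
grip_force: 27.5
```

```bash
python3 -c "
from h import *;wheel();o=ctrl.get_obs();R=Rot.from_rotvec(o['tool_rot']).as_matrix();print(R.round(4),o['q'].round(3))"
```

```text
t 17.4 ang -50.6 r 40.6 Ftan 2.2 Frad -7.8 Fz 5.9 z 0.0986
[[ 0.1412  0.9899  0.0087]
 [ 0.99   -0.1411 -0.0027]
 [-0.0014  0.009  -1.    ]] [-0.582  0.15   1.738  0.003  1.244 -0.441]
```

```bash
cat >> h.py <<'E'
def plan(da,n,m=2,k=4.6,kz=6.):
    "n calls of da deg in m rows each from the present angle; first row relieves radial and z force"
    a=wheel();o=ctrl.get_obs();R=Rot.from_rotvec(o["tool_rot"]).as_matrix();f=o["contact_force"]
    u=np.array([np.cos(np.radians(a)),np.sin(np.radians(a)),0]);cor=np.r_[0,0,0.]+u*(f@u)/k/1e3;cor[2]=f[2]/kz/1e3
    print("first",(R.T@cor*1e3).round(1))
    for i in range(n):
        t=np.radians([a+i*da,a+(i+1)*da]);d=40*np.array([np.cos(t[1])-np.cos(t[0]),np.sin(t[1])-np.sin(t[0]),0])/m
        print("%.0f"%(a+(i+1)*da),(R.T@d).round(2))
E
python3 -c "from h import *;plan(10,6)"
```

```text
t 17.4 ang -50.6 r 40.6 Ftan 2.2 Frad -7.8 Fz 5.9 z 0.0986
first [ 1.1 -1.2 -1. ]
-41 [2.77 2.12 0.02]
-31 [3.09 1.61 0.01]
-21 [3.33 1.05 0.  ]
-11 [ 3.46  0.45 -0.  ]
-1 [ 3.48 -0.15 -0.01]
9 [ 3.4  -0.76 -0.01]
```

Emit:
jog_arm([
  {"delta_rot":[0,0,0],"linear":[0.0039,0.0009,-0.001],"grip":0.013},
  {"delta_rot":[0,0,0],"linear":[0.0028,0.0021,0],"grip":0.013},
  {"delta_rot":[0,0,0],"linear":[0,0,0],"grip":0.013},
])

```text
t: 17.7
tool_pos: [0.5596, -0.2714, 0.0986]
tool_rot: [2.366, 2.051, 0.005]
contact_force: [0.0, -1.0, 6.7]
opening: 0.0158
grip_force: 27.6
```

Emit:
jog_arm([
  {"delta_rot":[0,0,0],"linear":[0.0031,0.0016,0],"grip":0.013},
  {"delta_rot":[0,0,0],"linear":[0.0031,0.0016,0],"grip":0.013},
  {"delta_rot":[0,0,0],"linear":[0,0,0],"grip":0.013},
])

```text
t: 18.0
tool_pos: [0.5639, -0.2659, 0.0986]
tool_rot: [2.366, 2.05, 0.005]
contact_force: [0.3, -0.9, 6.6]
opening: 0.0156
grip_force: 27.6
```

Emit:
jog_arm([
  {"delta_rot":[0,0,0],"linear":[0.0033,0.001,0],"grip":0.013},
  {"delta_rot":[0,0,0],"linear":[0.0033,0.001,0],"grip":0.013},
  {"delta_rot":[0,0,0],"linear":[0,0,0],"grip":0.013},
])

```text
t: 18.3
tool_pos: [0.5671, -0.2597, 0.0986]
tool_rot: [2.365, 2.05, 0.006]
contact_force: [2.2, -1.2, 5.7]
opening: 0.0157
grip_force: 27.5
```

```bash
python3 -c "from h import *;plan(10,6)"
```

```text
t 18.3 ang -22.4 r 40.3 Ftan -0.3 Frad 2.5 Fz 5.7 z 0.0986
first [-0.1  0.5 -1. ]
-12 [ 3.44  0.56 -0.01]
-2 [ 3.49 -0.04 -0.02]
8 [ 3.43 -0.65 -0.02]
18 [ 3.26 -1.23 -0.03]
28 [ 3.   -1.78 -0.03]
38 [ 2.64 -2.27 -0.04]
```

Emit:
jog_arm([
  {"delta_rot":[0,0,0],"linear":[0.0033,0.001,-0.0005],"grip":0.013},
  {"delta_rot":[0,0,0],"linear":[0.0034,0.0006,0],"grip":0.013},
  {"delta_rot":[0,0,0],"linear":[0,0,0],"grip":0.013},
])

```text
t: 18.6
tool_pos: [0.5693, -0.2525, 0.0986]
tool_rot: [2.366, 2.051, 0.007]
contact_force: [2.6, -1.7, 8.6]
opening: 0.0156
grip_force: 27.7
```

Emit:
jog_arm([
  {"delta_rot":[0,0,0],"linear":[0.0035,0,0],"grip":0.013},
  {"delta_rot":[0,0,0],"linear":[0.0035,0,0],"grip":0.013},
  {"delta_rot":[0,0,0],"linear":[0,0,0],"grip":0.013},
])

```text
t: 18.9
tool_pos: [0.5701, -0.2453, 0.0986]
tool_rot: [2.367, 2.052, 0.006]
contact_force: [1.8, -1.6, 9.0]
opening: 0.0158
grip_force: 27.7
```

Emit:
jog_arm([
  {"delta_rot":[0,0,0],"linear":[0.0034,-0.0006,0],"grip":0.013},
  {"delta_rot":[0,0,0],"linear":[0.0034,-0.0006,0],"grip":0.013},
  {"delta_rot":[0,0,0],"linear":[0,0,0],"grip":0.013},
])

```text
t: 19.2
tool_pos: [0.5697, -0.2383, 0.0986]
tool_rot: [2.367, 2.052, 0.006]
contact_force: [1.0, -0.8, 9.2]
opening: 0.0157
grip_force: 27.7
```

Emit:
jog_arm([
  {"delta_rot":[0,0,0],"linear":[0.0033,-0.0012,0],"grip":0.013},
  {"delta_rot":[0,0,0],"linear":[0.0033,-0.0012,0],"grip":0.013},
  {"delta_rot":[0,0,0],"linear":[0,0,0],"grip":0.013},
])

```text
t: 19.5
tool_pos: [0.5681, -0.2314, 0.0986]
tool_rot: [2.367, 2.052, 0.006]
contact_force: [-0.0, -0.4, 9.5]
opening: 0.0159
grip_force: 27.8
```

```bash
python3 -c "from h import *;plan(10,6)"
```

```text
t 19.5 ang 18.6 r 40.3 Ftan -0.4 Frad -0.2 Fz 9.5 z 0.0986
first [-0.  -0.  -1.6]
29 [ 2.96 -1.83 -0.02]
39 [ 2.6  -2.32 -0.03]
49 [ 2.16 -2.74 -0.03]
59 [ 1.65 -3.07 -0.03]
69 [ 1.09 -3.31 -0.03]
79 [ 0.5  -3.45 -0.03]
```

Emit:
jog_arm([
  {"delta_rot":[0,0,0],"linear":[0.003,-0.0018,-0.0015],"grip":0.013},
  {"delta_rot":[0,0,0],"linear":[0.003,-0.0018,0],"grip":0.013},
  {"delta_rot":[0,0,0],"linear":[0,0,0],"grip":0.013},
])

```text
t: 19.8
tool_pos: [0.5646, -0.224, 0.0986]
tool_rot: [2.369, 2.054, 0.006]
contact_force: [2.5, -0.3, 8.9]
opening: 0.0158
grip_force: 27.5
```

Emit:
jog_arm([
  {"delta_rot":[0,0,0],"linear":[0.0026,-0.0023,0],"grip":0.013},
  {"delta_rot":[0,0,0],"linear":[0.0026,-0.0023,0],"grip":0.013},
  {"delta_rot":[0,0,0],"linear":[0,0,0],"grip":0.013},
])

```text
t: 20.1
tool_pos: [0.5604, -0.2181, 0.0986]
tool_rot: [2.37, 2.055, 0.005]
contact_force: [-0.4, 0.4, 8.7]
opening: 0.0154
grip_force: 27.7
```

Emit:
jog_arm([
  {"delta_rot":[0,0,0],"linear":[0.0022,-0.0027,0],"grip":0.013},
  {"delta_rot":[0,0,0],"linear":[0.0022,-0.0027,0],"grip":0.013},
  {"delta_rot":[0,0,0],"linear":[0,0,0],"grip":0.013},
])

```text
t: 20.4
tool_pos: [0.5553, -0.2131, 0.0986]
tool_rot: [2.37, 2.055, 0.003]
contact_force: [0.4, 0.5, 9.7]
opening: 0.016
grip_force: 27.7
```

Emit:
jog_arm([
  {"delta_rot":[0,0,0],"linear":[0.0016,-0.0031,0],"grip":0.013},
  {"delta_rot":[0,0,0],"linear":[0.0016,-0.0031,0],"grip":0.013},
  {"delta_rot":[0,0,0],"linear":[0,0,0],"grip":0.013},
])

```text
t: 20.7
tool_pos: [0.5497, -0.2093, 0.0986]
tool_rot: [2.37, 2.054, 0.003]
contact_force: [0.2, -1.1, 8.8]
opening: 0.0157
grip_force: 27.6
```

```bash
python3 -c "from h import *;plan(10,3)"
```

```text
t 20.7 ang 60.4 r 40.2 Ftan -0.7 Frad -0.8 Fz 8.8 z 0.0986
first [-0.2 -0.1 -1.5]
70 [ 0.99 -3.34 -0.02]
80 [ 0.39 -3.46 -0.02]
90 [-0.22 -3.48 -0.02]
```

```bash
python3 -c "from h import *;plan(5,34,1)"
```

```text
t 20.7 ang 60.4 r 40.2 Ftan -0.7 Frad -0.8 Fz 8.8 z 0.0986
first [-0.2 -0.1 -1.5]
65 [ 1.13 -3.3  -0.02]
70 [ 0.84 -3.39 -0.02]
75 [ 0.54 -3.45 -0.02]
80 [ 0.24 -3.48 -0.02]
85 [-0.06 -3.49 -0.02]
90 [-0.37 -3.47 -0.02]
95 [-0.67 -3.42 -0.02]
100 [-0.97 -3.35 -0.02]
105 [-1.25 -3.26 -0.02]
110 [-1.53 -3.13 -0.01]
115 [-1.8  -2.99 -0.01]
120 [-2.05 -2.82 -0.01]
125 [-2.29 -2.63 -0.01]
130 [-2.51 -2.42 -0.01]
135 [-2.71 -2.19 -0.01]
140 [-2.9  -1.95 -0.01]
145 [-3.05 -1.69 -0.  ]
150 [-3.19 -1.42 -0.  ]
155 [-3.3  -1.13 -0.  ]
160 [-3.39 -0.84  0.  ]
165 [-3.45 -0.54  0.  ]
170 [-3.48 -0.24  0.01]
175 [-3.49  0.06  0.01]
180 [-3.47  0.37  0.01]
185 [-3.42  0.67  0.01]
190 [-3.35  0.97  0.01]
195 [-3.26  1.25  0.01]
200 [-3.13  1.53  0.01]
205 [-2.99  1.8   0.02]
210 [-2.82  2.05  0.02]
215 [-2.63  2.29  0.02]
220 [-2.42  2.51  0.02]
225 [-2.19  2.71  0.02]
230 [-1.95  2.9   0.02]
```

Emit:
jog_arm([
  {"delta_rot":[0,0,0],"linear":[0.0009,-0.0034,-0.0015],"grip":0.013},
  {"delta_rot":[0,0,0],"linear":[0.0008,-0.0034,0],"grip":0.013},
  {"delta_rot":[0,0,0],"linear":[0.0005,-0.0035,0],"grip":0.013},
  {"delta_rot":[0,0,0],"linear":[0.0002,-0.0035,0],"grip":0.013},
  {"delta_rot":[0,0,0],"linear":[-0.0001,-0.0035,0],"grip":0.013},
  {"delta_rot":[0,0,0],"linear":[-0.0004,-0.0035,0],"grip":0.013},
  {"delta_rot":[0,0,0],"linear":[-0.0007,-0.0034,0],"grip":0.013},
  {"delta_rot":[0,0,0],"linear":[-0.001,-0.0034,0],"grip":0.013},
  {"delta_rot":[0,0,0],"linear":[0,0,0],"grip":0.013},
])

```text
t: 21.6
tool_pos: [0.5213, -0.2052, 0.0986]
tool_rot: [2.371, 2.055, 0.001]
contact_force: [1.2, -2.2, 6.6]
opening: 0.0156
grip_force: 27.3
```

```bash
python3 -c "from h import *;plan(5,8,1)"
```

```text
t 21.6 ang 102.3 r 40.0 Ftan -0.7 Frad -2.4 Fz 6.6 z 0.0986
first [-0.5  0.2 -1.1]
107 [-1.36 -3.21 -0.01]
112 [-1.64 -3.08 -0.01]
117 [-1.9  -2.93 -0.01]
122 [-2.15 -2.75 -0.01]
127 [-2.38 -2.55 -0.  ]
132 [-2.59 -2.33 -0.  ]
137 [-2.79 -2.1  -0.  ]
142 [-2.96 -1.85 -0.  ]
```

Emit:
jog_arm([
  {"delta_rot":[0,0,0],"linear":[-0.0018,-0.003,-0.001],"grip":0.013},
  {"delta_rot":[0,0,0],"linear":[-0.0016,-0.0031,0],"grip":0.013},
  {"delta_rot":[0,0,0],"linear":[-0.0019,-0.0029,0],"grip":0.013},
  {"delta_rot":[0,0,0],"linear":[-0.0021,-0.0027,0],"grip":0.013},
  {"delta_rot":[0,0,0],"linear":[-0.0024,-0.0025,0],"grip":0.013},
  {"delta_rot":[0,0,0],"linear":[-0.0026,-0.0023,0],"grip":0.013},
  {"delta_rot":[0,0,0],"linear":[-0.0028,-0.0021,0],"grip":0.013},
  {"delta_rot":[0,0,0],"linear":[-0.003,-0.0019,0],"grip":0.013},
  {"delta_rot":[0,0,0],"linear":[0,0,0],"grip":0.013},
])

```text
t: 22.5
tool_pos: [0.4983, -0.2199, 0.0986]
tool_rot: [2.372, 2.056, 0.003]
contact_force: [4.2, -1.1, 3.4]
opening: 0.0157
grip_force: 27.0
```

```bash
python3 -c "from h import *;plan(5,13,1)"
```

```text
t 22.5 ang 142.2 r 39.9 Ftan -1.7 Frad -4.0 Fz 3.4 z 0.0986
first [-0.4  0.8 -0.6]
147 [-3.11 -1.59 -0.  ]
152 [-3.23 -1.31 -0.  ]
157 [-3.34 -1.03 -0.  ]
162 [-3.41 -0.73 -0.  ]
167 [-3.46 -0.43  0.  ]
172 [-3.49 -0.13  0.  ]
177 [-3.49  0.18  0.  ]
182 [-3.46  0.48  0.  ]
187 [-3.4   0.78  0.  ]
192 [-3.32  1.07  0.  ]
197 [-3.21  1.36  0.01]
202 [-3.08  1.63  0.01]
207 [-2.93  1.89  0.01]
```

Emit:
jog_arm([
  {"delta_rot":[0,0,0],"linear":[-0.0035,-0.0008,-0.0006],"grip":0.013},
  {"delta_rot":[0,0,0],"linear":[-0.0032,-0.0013,0],"grip":0.013},
  {"delta_rot":[0,0,0],"linear":[0,0,0],"grip":0.013},
])

```text
t: 22.8
tool_pos: [0.4946, -0.2258, 0.0987]
tool_rot: [2.374, 2.057, 0.001]
contact_force: [3.6, -0.3, 4.0]
opening: 0.0158
grip_force: 27.0
```

Emit:
jog_arm([
  {"delta_rot":[0,0,0],"linear":[-0.0033,-0.0008,0],"grip":0.013},
  {"delta_rot":[0,0,0],"linear":[0,0,0],"grip":0.013},
])

```text
t: 23.0
tool_pos: [0.4931, -0.2292, 0.0986]
tool_rot: [2.374, 2.058, -0.0]
contact_force: [3.5, -0.1, 6.2]
opening: 0.0159
grip_force: 27.1
```

Emit:
jog_arm([
  {"delta_rot":[0,0,0],"linear":[-0.0034,-0.0005,0],"grip":0.013},
  {"delta_rot":[0,0,0],"linear":[0,0,0],"grip":0.013},
])

```text
t: 23.2
tool_pos: [0.492, -0.2324, 0.0986]
tool_rot: [-2.374, -2.057, 0.0]
contact_force: [2.5, -0.4, 6.8]
opening: 0.0157
grip_force: 27.2
```

Emit:
jog_arm([
  {"delta_rot":[0,0,0],"linear":[-0.0035,-0.0002,0],"grip":0.013},
  {"delta_rot":[0,0,0],"linear":[0,0,0],"grip":0.013},
])

```text
t: 23.4
tool_pos: [0.4913, -0.2351, 0.0986]
tool_rot: [-2.373, -2.056, -0.001]
contact_force: [2.5, 2.8, 6.9]
opening: 0.0158
grip_force: 27.3
```

Emit:
jog_arm([
  {"delta_rot":[0,0,0],"linear":[-0.0035,0,0],"grip":0.013},
  {"delta_rot":[0,0,0],"linear":[0,0,0],"grip":0.013},
])

```text
t: 23.6
tool_pos: [0.4906, -0.2382, 0.0986]
tool_rot: [-2.372, -2.056, -0.001]
contact_force: [1.1, 3.3, 7.1]
opening: 0.0156
grip_force: 27.4
```

Emit:
jog_arm([
  {"delta_rot":[0,0,0],"linear":[-0.0035,0.0002,0],"grip":0.013},
  {"delta_rot":[0,0,0],"linear":[0,0,0],"grip":0.013},
])

```text
t: 23.8
tool_pos: [0.4903, -0.2417, 0.0986]
tool_rot: [-2.371, -2.056, -0.001]
contact_force: [0.8, 2.6, 7.0]
opening: 0.016
grip_force: 27.4
```

Emit:
jog_arm([
  {"delta_rot":[0,0,0],"linear":[-0.0035,0.0005,0],"grip":0.013},
  {"delta_rot":[0,0,0],"linear":[0,0,0],"grip":0.013},
])

```text
t: 24.0
tool_pos: [0.4902, -0.2454, 0.0986]
tool_rot: [-2.372, -2.056, 0.0]
contact_force: [-0.1, 1.3, 6.8]
opening: 0.0154
grip_force: 27.4
```

Emit:
jog_arm([
  {"delta_rot":[0,0,0],"linear":[-0.0034,0.0008,0],"grip":0.013},
  {"delta_rot":[0,0,0],"linear":[0,0,0],"grip":0.013},
])

```text
t: 24.2
tool_pos: [0.4905, -0.2497, 0.0986]
tool_rot: [-2.373, -2.058, 0.002]
contact_force: [0.9, -2.2, 5.1]
opening: 0.0158
grip_force: 27.3
```

```bash
python3 -c "from h import *;plan(5,6,1)"
```

```text
t 24.2 ang -172.2 r 39.7 Ftan 2.3 Frad -0.6 Fz 5.1 z 0.0986
first [ 0.   0.1 -0.9]
-167 [-3.31  1.1  -0.  ]
-162 [-3.2   1.39 -0.  ]
-157 [-3.07  1.66 -0.  ]
-152 [-2.91  1.92 -0.  ]
-147 [-2.74  2.17 -0.  ]
-142 [-2.54  2.4  -0.  ]
```

Emit:
jog_arm([
  {"delta_rot":[0,0,0],"linear":[-0.0033,0.0011,-0.0008],"grip":0.013},
  {"delta_rot":[0,0,0],"linear":[0,0,0],"grip":0.013},
])

```text
t: 24.4
tool_pos: [0.4912, -0.2534, 0.0987]
tool_rot: [-2.374, -2.058, 0.002]
contact_force: [3.4, -2.0, 1.1]
opening: 0.0154
grip_force: 26.9
```

Emit:
jog_arm([
  {"delta_rot":[0,0,0],"linear":[-0.0032,0.0014,0],"grip":0.013},
  {"delta_rot":[0,0,0],"linear":[0,0,0],"grip":0.013},
])

```text
t: 24.6
tool_pos: [0.4923, -0.2574, 0.0987]
tool_rot: [2.373, 2.057, -0.002]
contact_force: [3.7, -3.6, 0.1]
opening: 0.0158
grip_force: 26.7
```

Emit:
jog_arm([
  {"delta_rot":[0,0,0],"linear":[-0.0031,0.0017,0],"grip":0.013},
  {"delta_rot":[0,0,0],"linear":[0,0,0],"grip":0.013},
])

```text
t: 24.8
tool_pos: [0.4934, -0.2602, 0.0987]
tool_rot: [-2.374, -2.057, 0.001]
contact_force: [2.1, -1.5, 0.3]
opening: 0.0159
grip_force: 26.6
```

Emit:
jog_arm([
  {"delta_rot":[0,0,0],"linear":[-0.0029,0.0019,0],"grip":0.013},
  {"delta_rot":[0,0,0],"linear":[0,0,0],"grip":0.013},
])

```text
t: 25.0
tool_pos: [0.4947, -0.2628, 0.0987]
tool_rot: [-2.373, -2.057, 0.001]
contact_force: [1.1, 1.1, 2.4]
opening: 0.0159
grip_force: 26.8
```

```bash
python3 -c "from h import *;plan(-5,10,1)"
```

```text
t 25.0 ang -152.2 r 39.7 Ftan -0.5 Frad -1.5 Fz 2.4 z 0.0987
first [ 0.2  0.3 -0.4]
-157 [ 2.91 -1.92  0.01]
-162 [ 3.07 -1.66  0.  ]
-167 [ 3.2  -1.39  0.  ]
-172 [ 3.31 -1.1   0.  ]
-177 [ 3.39 -0.81  0.  ]
-182 [ 3.45 -0.51  0.  ]
-187 [ 3.48 -0.21  0.  ]
-192 [3.49 0.1  0.  ]
-197 [3.47 0.4  0.  ]
-202 [3.42 0.7  0.  ]
```

Emit:
jog_arm([
  {"delta_rot":[0,0,0],"linear":[0.0031,-0.0016,0],"grip":0.013},
  {"delta_rot":[0,0,0],"linear":[0,0,0],"grip":0.013},
])

```text
t: 25.2
tool_pos: [0.4935, -0.26, 0.0987]
tool_rot: [2.373, 2.058, -0.003]
contact_force: [0.1, -4.1, -2.2]
opening: 0.0158
grip_force: 26.6
```

Emit:
jog_arm([
  {"delta_rot":[0,0,0],"linear":[0.0031,-0.0017,0],"grip":0.013},
  {"delta_rot":[0,0,0],"linear":[0,0,0],"grip":0.013},
])

```text
t: 25.4
tool_pos: [0.4923, -0.2567, 0.0987]
tool_rot: [2.374, 2.058, -0.002]
contact_force: [-1.0, -4.0, -2.2]
opening: 0.0157
grip_force: 26.5
```

Emit:
jog_arm([
  {"delta_rot":[0,0,0],"linear":[0.0032,-0.0014,0],"grip":0.013},
  {"delta_rot":[0,0,0],"linear":[0,0,0],"grip":0.013},
])

```text
t: 25.6
tool_pos: [0.4913, -0.2532, 0.0987]
tool_rot: [-2.374, -2.058, 0.002]
contact_force: [-0.2, -3.4, -1.1]
opening: 0.0158
grip_force: 26.5
```

Emit:
jog_arm([
  {"delta_rot":[0,0,0],"linear":[0.0033,-0.0011,0],"grip":0.013},
  {"delta_rot":[0,0,0],"linear":[0,0,0],"grip":0.013},
])

```text
t: 25.8
tool_pos: [0.4906, -0.2494, 0.0987]
tool_rot: [-2.373, -2.057, 0.002]
contact_force: [-0.6, -1.6, -0.5]
opening: 0.0159
grip_force: 26.5
```

Emit:
jog_arm([
  {"delta_rot":[0,0,0],"linear":[0.0034,-0.0008,0],"grip":0.013},
  {"delta_rot":[0,0,0],"linear":[0,0,0],"grip":0.013},
])

```text
t: 26.0
tool_pos: [0.4903, -0.2449, 0.0987]
tool_rot: [-2.372, -2.056, -0.001]
contact_force: [-1.2, 2.3, -0.3]
opening: 0.0155
grip_force: 26.6
```

Emit:
jog_arm([
  {"delta_rot":[0,0,0],"linear":[0.0017,-0.0003,0],"grip":0.013},
  {"delta_rot":[0,0,0],"linear":[0,0,0],"grip":0.013},
])

```text
t: 26.2
tool_pos: [0.4903, -0.2433, 0.0987]
tool_rot: [-2.372, -2.056, 0.0]
contact_force: [-2.4, 1.0, -1.1]
opening: 0.0157
grip_force: 26.6
```

```bash
python3 -c "from h import *;plan(-2.5,6,1)"
```

```text
t 26.2 ang 178.6 r 39.5 Ftan -0.9 Frad 2.4 Fz -1.1 z 0.0987
first [-0.1 -0.5  0.2]
176 [ 1.74 -0.17  0.  ]
174 [ 1.74 -0.09  0.  ]
171 [ 1.75 -0.01  0.  ]
169 [1.74 0.06 0.  ]
166 [1.74 0.14 0.  ]
164 [1.73 0.21 0.  ]
```

Emit:
jog_arm([
  {"delta_rot":[0,0,0],"linear":[-0.0019,-0.0003,0],"grip":0.013},
  {"delta_rot":[0,0,0],"linear":[-0.0017,0,0],"grip":0.013},
  {"delta_rot":[0,0,0],"linear":[0,0,0],"grip":0.013},
  {"delta_rot":[0,0,0],"linear":[0,0,0],"grip":0.013},
])

```text
t: 26.6
tool_pos: [0.4902, -0.2462, 0.0987]
tool_rot: [-2.372, -2.056, -0.004]
contact_force: [-0.5, 5.3, -1.8]
opening: 0.0157
grip_force: 26.6
```

```bash
python3 -c "from h import *;plan(-2.5,1,1);print(ctrl.get_obs()['tool_pos'])"
```

```text
t 26.6 ang -177.2 r 39.7 Ftan -5.3 Frad 0.2 Fz -1.8 z 0.0987
first [-0.  -0.   0.3]
-180 [ 1.72 -0.29  0.01]
[ 0.49023274 -0.24621029  0.09869597]
```

Emit:
jog_arm([
  {"delta_rot":[0,0,0],"linear":[-0.001,0,0],"grip":0.013},
  {"delta_rot":[0,0,0],"linear":[0,0,0],"grip":0.013},
  {"delta_rot":[0,0,0],"linear":[0,0,0],"grip":0.013},
])

```text
t: 26.9
tool_pos: [0.4903, -0.2473, 0.0988]
tool_rot: [-2.372, -2.057, -0.004]
contact_force: [0.6, 4.8, -2.1]
opening: 0.0158
grip_force: 26.5
```

Emit:
jog_arm([
  {"delta_rot":[0,0,0],"linear":[-0.001,0.0001,0],"grip":0.013},
  {"delta_rot":[0,0,0],"linear":[0,0,0],"grip":0.013},
  {"delta_rot":[0,0,0],"linear":[0,0,0],"grip":0.013},
])

```text
t: 27.2
tool_pos: [0.4903, -0.2487, 0.0987]
tool_rot: [-2.373, -2.057, -0.004]
contact_force: [2.0, 4.8, -3.0]
opening: 0.016
grip_force: 26.5
```

```bash
python3 -c "from h import *;plan(-2.5,1,1);print(ctrl.get_obs()['tool_pos'])"
```

```text
t 27.2 ang -173.7 r 39.7 Ftan -4.6 Frad -2.5 Fz -3.0 z 0.0987
first [0.1 0.5 0.5]
-176 [ 1.7 -0.4  0. ]
[ 0.49034693 -0.2486602   0.09873567]
```

Emit:
jog_arm([
  {"delta_rot":[0,0,0],"linear":[0.0017,0,0],"grip":0.013},
  {"delta_rot":[0,0,0],"linear":[0.0014,0,0],"grip":0.013},
  {"delta_rot":[0,0,0],"linear":[0,0,0],"grip":0.013},
  {"delta_rot":[0,0,0],"linear":[0,0,0],"grip":0.013},
])

```text
t: 27.6
tool_pos: [0.4903, -0.2481, 0.0988]
tool_rot: [2.372, 2.056, -0.003]
contact_force: [2.4, -4.9, -8.0]
opening: 0.0159
grip_force: 26.0
```

```bash
python3 -c "from h import *;plan(-2.5,1,1);print(ctrl.get_obs()['tool_pos'])"
```

```text
t 27.6 ang -174.5 r 39.7 Ftan 5.1 Frad -1.9 Fz -8.0 z 0.0988
first [0.1 0.4 1.3]
-177 [ 1.7  -0.38 -0.01]
[ 0.49034607 -0.24809995  0.09880004]
```

Emit:
jog_arm([
  {"delta_rot":[0,0,0],"linear":[0.0004,0,0.001],"grip":0.013},
  {"delta_rot":[0,0,0],"linear":[-0.001,0,0],"grip":0.013},
  {"delta_rot":[0,0,0],"linear":[0,0,0],"grip":0.013},
])

```text
t: 27.9
tool_pos: [0.4904, -0.2481, 0.0988]
tool_rot: [2.373, 2.057, -0.001]
contact_force: [0.1, -3.7, -2.1]
opening: 0.0156
grip_force: 26.4
```

Emit:
jog_arm([
  {"delta_rot":[0,0,0],"linear":[0,0,0],"grip":0.025},
  {"delta_rot":[0,0,0],"linear":[0,0,0],"grip":0.045},
  {"delta_rot":[0,0,0],"linear":[0,0,0],"grip":0.045},
  {"delta_rot":[0,0,0],"linear":[0,0,-0.01],"grip":0.045},
  {"delta_rot":[0,0,0],"linear":[0,0,-0.03],"grip":0.045},
  {"delta_rot":[0,0,0],"linear":[0,0,-0.04],"grip":0.045},
  {"delta_rot":[0,0,0],"linear":[0,0,-0.04],"grip":0.045},
  {"delta_rot":[0,0,0],"linear":[-0.03,0,-0.02],"grip":0.045},
  {"delta_rot":[0,0,0],"linear":[-0.03,0,0],"grip":0.045},
  {"delta_rot":[0,0,0],"linear":[0,0,0],"grip":0.045},
])

```text
t: 28.9
tool_pos: [0.4818, -0.3095, 0.2406]
tool_rot: [2.374, 2.052, -0.0]
contact_force: [-0.4, 0.2, -0.6]
opening: 0.0451
grip_force: 0.0
```

```bash
python3 - <<'E'
from h import *
print(ctrl.get_obs()["t"],ctrl.get_obs()["tool_pos"],ctrl.get_obs()["contact_force"])
a=np.radians(185);g=stand(0,.06)+.04*np.array([np.cos(a),np.sin(a)])
P=proj("wrist",[np.r_[stand(.013,-.044),.09],np.r_[stand(0,.06),.078],np.r_[g,.13],np.r_[stand(.065,.135),.018],np.r_[stand(.065,-.135),.018]])
p,d=ctrl.get_image("wrist");c=p[:,:,::-1].copy()
for q in P: cv2.drawMarker(c,tuple(int(v) for v in q),(0,0,255),0,6)
cv2.imwrite("pics/w3.png",c)
E
```

```text
28.9 [ 0.4818038  -0.30951843  0.24063209] [-0.37492917  0.15709173 -0.62616116]
```

View pics/w3.png

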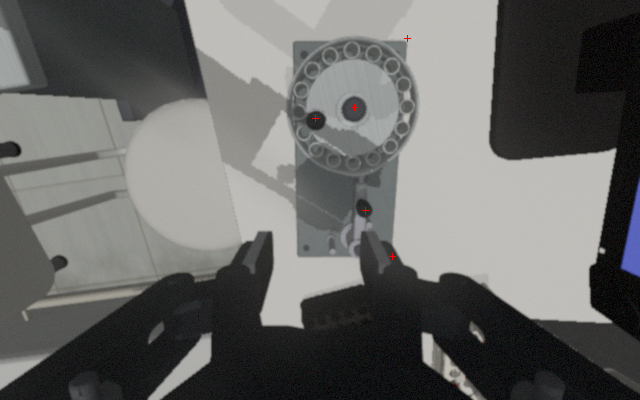

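Emit:
jog_arm([
  {"delta_rot":[0,0,0],"linear":[-0.035,0.01,0],"grip":0.045},
  {"delta_rot":[0,0,0],"linear":[-0.035,0.01,0],"grip":0.045},
  {"delta_rot":[0,0,0],"linear":[-0.02,0.01,0],"grip":0.045},
  {"delta_rot":[0,0,0],"linear":[0,0,0],"grip":0.045},
])

```text
t: 29.35
tool_pos: [0.4989, -0.4011, 0.2375]
tool_rot: [-2.374, -2.055, -0.0]
contact_force: [-1.0, 0.4, -0.0]
opening: 0.0453
grip_force: 0.0
```

```bash
python3 - <<'E'
from h import *
P=proj("wrist",[np.r_[stand(.013,-.044),.09],np.r_[stand(.013,-.102),.075],np.r_[stand(0,.06),.078],np.r_[stand(.013,-.012),.053],np.r_[stand(.065,.135),.018],np.r_[stand(.065,-.135),.018]])
p,d=ctrl.get_image("wrist");x0,y0=220,0
c=cv2.resize(p[0:250,220:420,::-1],None,fx=2.4,fy=2.4,interpolation=cv2.INTER_CUBIC)
for q in P: cv2.drawMarker(c,tuple(int(v*2.4) for v in q-[220,0]),(0,0,255),0,8)
cv2.imwrite("pics/w4.png",c)
E
```

```text
(no output)
```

View pics/w4.png

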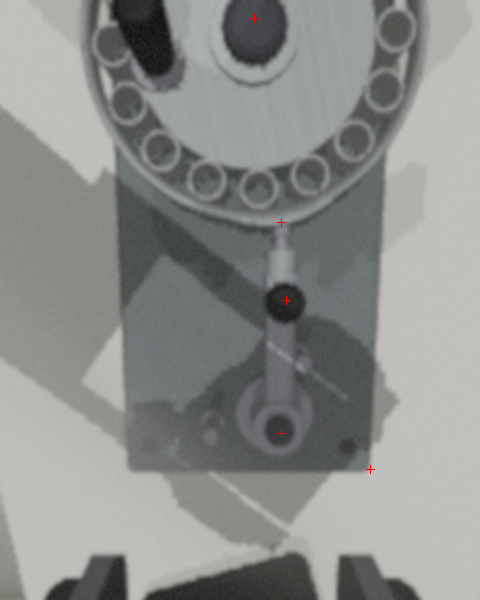

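```bash
python3 - <<'E'
from h import *
K,R,t=cam("wrist");D=[];I=[]
for _ in range(8):
    p,d=ctrl.get_image("wrist");D.append(d);I.append(p.astype(float))
d=np.median(D,0);v,u=np.mgrid[:400,:640]
X=(np.linalg.inv(K)@np.c_[u.ravel(),v.ravel(),np.ones(u.size)].T)*d.ravel()
W=(R.T@(X-t[:,None])).T.reshape(400,640,3)
q=W[...,:2]-stand(0,.06);r=np.hypot(q[...,0],q[...,1])*1e3
th=np.degrees(np.arctan2(q@ys,q@xs))   # stand frame; tip at -79.8
# area of rim beyond 64mm per angular bin -> mean radius
for a in range(-130,-30,5):
    s=(abs(th-a)<4)&(W[...,2]>.04)&(r<76)&(r>60)
    print(a,s.sum(),np.percentile(r[s],97).round(1) if s.any() else 0)
# image-based: sobel edge along rays on rim plane z=.06
g=np.mean(I,0).mean(2).astype(np.float32);C=stand(0,.06);rr=np.arange(62,80,.25)/1e3
for a in range(-115,-50,5):
    b=np.radians(a);pts=np.array([np.r_[C+x*(np.cos(b)*xs+np.sin(b)*ys),.06] for x in rr])
    P=proj("wrist",pts).astype(np.float32);s=cv2.remap(g,P[:,:1],P[:,1:],1).ravel();ds=np.gradient(cv2.GaussianBlur(s[:,None],(1,7),0).ravel())
    print(a,"edge r",rr[ds.argmin()]*1e3)
print(ctrl.get_obs()["t"])
E
```

```text
-130 68 71.2
-125 82 71.6
-120 60 71.8
-115 67 71.9
-110 66 72.0
-105 80 72.1
-100 69 72.5
-95 82 73.4
-90 93 74.1
-85 104 74.9
-80 96 75.5
-75 98 74.8
-70 105 74.0
-65 79 73.2
-60 79 72.1
-55 60 71.7
-50 87 71.5
-45 75 71.5
-40 97 70.9
-35 79 71.0
-115 edge r 71.25
-110 edge r 71.5
-105 edge r 71.5
-100 edge r 71.5
-95 edge r 72.75
-90 edge r 73.5
-85 edge r 74.0
-80 edge r 73.75
-75 edge r 74.0
-70 edge r 73.5
-65 edge r 72.5
-60 edge r 71.25
-55 edge r 71.0
29.8
```

```bash
python3 -c "from station import ctrl;print(ctrl.finish_job())"
```

```text
the job is handed in; nothing more can be done
None
```

The job is handed in. The feeler arm is home against its stop, the gripper is clear, and the wheel stands with its true high spot within about 1–2° of the tip by both force and camera. The stand looked within about 2 mm of its place, though I briefly pushed about 26 N sideways on the grip during the turn. The hand-in returned no verdict.

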